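# Empty the tipping skip into its finds tray

## Task

One of the two small tipping skips on the finds bench holds two fired-clay balls. Swing that skip forward by its bar, over its balance point, until it is fully tipped and both balls lie in the tray under it; then ease it back fully upright, keeping control of the bar all the way down so that it does not drop back with a slam. Leave the empty skip as it is.

Things in the scene. Friction and masses are not known exactly. Their poses are not given: they have to be found in the camera images.
- hopper: fixed stand of the loaded skip: two grey cheek plates (138 mm high, 5 mm thick, at y = -72.5 and 72.5 mm) with a catch tray between. Place and yaw vary. Origin on the bench straight below the hinge, midway between the cheeks; x points in the tipping direction, away from the robot within 0.3 rad of world x; z up. The hinge line runs along y, 120 mm above the origin.
- tray (a point): centre of the inner floor of the loaded skip's catch tray: open, grey, white liner, outside 220 (x) by 140 (y) by 45 mm high, walls and floor 5 mm. Fixed to hopper, 50 mm ahead of its origin; same axes.
- skip (a joint): tilt of the loaded skip, rad: 0 upright on its rear stop, 1.30 fully tipped forward. Aluminium bucket 96 mm wide, within 75 mm of the hinge line. Its heavy bar holds it at either stop; it balances near 0.8. About 3 N at the bar moves it. Past balance it may fall forward freely; let go there on the way back, it slams home at over 4 rad/s. Keep the return under 3 rad/s.
- skip_bar (a point): centre of the skip's round steel bar, 22 mm thick, 116 mm long, along y of hopper; end arms at y = -51.5 and 51.5 mm. At tilt q it is 120 sin(q - 0.65) mm ahead of and 120 cos(q - 0.65) mm above the hinge line. Can be pushed or loosely held from above with the tool upright throughout, one finger ahead of it, one behind, the bar turning between them.
- ball_1_center (a point): centre of a fired-clay ball 30 mm in diameter, about 30 g, lying in the loaded skip's bucket at the start.
- ball_2_center (a point): centre of the second ball, the same.
- spare_skip (a joint): tilt of the empty skip, an identical one on its own stand beside the loaded one, 0.25 m or more away in y; either may be on the left. 0 = upright, where it must stay.
- spare: the stand of the empty skip, built like hopper, with the same origin and axes.

How it is judged:
By the outcome, as a careful person would: the job done as asked, in the order asked, and still so for the second after the job is handed in, with the robot touching nothing.
It also fails if it takes over 38 s, if anything falls off the work surface, if the arm or the gripper's body presses on something with over 40 N, if the wrist force passes 120 N, or if a joint passes its speed limit or range.

## Robot

A 6-joint arm with a two-finger parallel gripper is mounted at the origin on the work surface. World frame = base frame: x ahead of the robot, y to its left, z up, the work surface at z = 0. Lengths are in mm, angles in degrees, forces in N, time in s.
With the tool pointing down it reaches from about 350 to 875 mm from the base axis. Payload 4.2 kg.
Tool frame: the origin (TCP) lies between the finger pads; the fingertips stand arm.tip_extent ahead of it and the grasp point (between the pads) lies 6 mm ahead of it (arm.tip_extent is the distance from the TCP to the fingertips, in mm); z points along the fingers, y is the line along which they close (so a half turn about z gives the same grasp; the last joint's range is limited). The gripper opens to 87 mm and grips with 3 to 60 N. Pads are 19 mm wide; open, the fingers measure 117 mm over their backs; the gripper's body (75 mm by 190 mm) begins 51 mm behind the grasp point.
Start: joints at [-55.199, 22.042, 0.453, 0, -68.411, -14.817], TCP at [213.621, -587.338, 247.55] pointing down, gripper open.
Joint ranges: [-179.83, 179.83], [-69.29, 118.12], [-61.27, 80.66], [-181.25, 117.63], [-171.15, -9.14], [-177.46, 177.46]. Speed limits (degrees/s): [159.86, 159.86, 180, 180, 180, 180].

## Interface

Orientations are given as a 3x3 rotation matrix whose columns are the frame's x, y, z axes.
In Python, from station import arm, imaging, readout, order gives the robot as it stands (arm), with the cameras (imaging), the readings (readout) and the job (order).
- The arm moves only by the tool jog_arm, called after "Request:" by a JSON object that holds its "fn" and its "kwargs". Schema: {"type":"object","properties":{"steps":{"type":"array","items":{"type":"object","properties":{"rx":{"type":"number"},"ry":{"type":"number"},"rz":{"type":"number"},"dx":{"type":"number"},"dy":{"type":"number"},"dz":{"type":"number"},"jaw":{"type":"number"}},"additionalProperties":false,"required":["jaw"]},"minItems":1,"maxItems":12},"only":{"type":"string"},"quiet":{"type":"boolean"},"lines":{"type":"string"}},"required":["steps"],"additionalProperties":false}. steps is a list of rows, 1 to 12 of them, each an object with the fields rx, ry, rz (a rotation vector in degrees), dx, dy, dz (the shift in mm), jaw (the finger opening in mm); a field left out counts as zero (the opening has to be given); each row shifts and turns the commanded pose from where the row before left it, along the tool's axes as they then stand; what a row does not reach is not made up. A row lasts 1/8 s, in which the tool goes at most 62.5 mm and 10.7 degrees, less where a joint would pass 70% of its speed; a pose out of reach is approached as far as the arm can. The fingers move at their own pace and stop on an object; the grip force is fixed at half the most. Time passes only in rows, so rows that do not move let the fingers close. The tool returns the time, the measured TCP pose, the force, the opening and the grip force at its end. only (a regular expression) keeps the lines of the reply that match it, lines (a string "A,B") keeps lines A to B, and quiet returns only ok. Input that does not fit is refused with a message, and nothing moves.
- readout.get_state(): the state, without advancing time (a new reading comes with each control period).
- imaging.camera(name): name is "side" or "top"; returns a dict with "color" (400x640x3 uint8, red, green, blue), "vertical_fov" (degrees; the focal length in pixels is half the picture's height over the tangent of half this angle, whatever the lens; pixels are square), "cx", "cy" (the principal point, pixels), "T" (4x4, takes a point from camera to world coordinates). Camera axes: x right, y down, z forward; pixel columns grow to the right and rows downward; lengths in mm; the calibration is good to about 2 mm. A picture is of the moment at which its call begins. There is no depth.
- order.close_job(): hands the job in; it is judged then, once.
The state is a dict: "t": time; "joints": joint angles; "qvel": joint speeds; "joint_torque": joint torques, N m; "position": TCP position; "ee_rot": TCP orientation; "ft_force": force on the tool from outside, world axes, zero at the start; "wrist_torque": the same for the moment, N m; "finger_gap": finger opening in mm; "finger_force": force on a finger pad.
Only numpy, scipy, OpenCV 4.12 (cv2) and the standard library are available. Lean on these libraries where they do the work, as an engineer would, in place of code of your own. Each camera call takes 0.05 s, during which the arm holds its last target. There are 200 camera calls.

## Working session

There is one attempt and no reset: what is moved stays moved. The work goes in short steps, Python scripts to look and compute and a tool call to move; the robot and the scene stay as the last step left them, time stands still between calls to the robot, and variables do not carry over. Pictures are saved under pics/ and viewed, at most 10 in all, crops included, and the job is handed in when it is done.

```bash
ls; mkdir -p pics; python3 - <<'E'
from station import arm, imaging, readout, order
import cv2, numpy as np
for n in("top","side"):
    c=imaging.camera(n); cv2.imwrite(f"pics/{n}0.png",c["color"][:,:,::-1]); print(n,c["vertical_fov"],c["cx"],c["cy"],np.round(c["T"],3).tolist())
s=readout.get_state(); print(s["t"],np.round(s["position"],1),np.round(s["ee_rot"],3).tolist(),s["ft_force"],s["finger_gap"],arm.tip_extent)
E
```

```text
pics
station.py
top 49.80293470870852 316.12157577922335 201.08025036576083 [[-0.021, -0.989, 0.144, 412.052], [-1.0, 0.022, 0.011, -18.555], [-0.014, -0.143, -0.99, 1024.71], [0.0, 0.0, 0.0, 1.0]]
side 57.90708484037842 318.09836831663296 203.57050829663518 [[0.803, 0.464, -0.375, 760.023], [0.596, -0.631, 0.496, -351.678], [-0.007, -0.622, -0.783, 654.393], [0.0, 0.0, 0.0, 1.0]]
0.1 [ 213.4 -586.9  246.6] [[-0.94, -0.342, -0.001], [-0.342, 0.94, 0.002], [0.0, 0.002, -1.0]] [-0.11101068 -0.13334131 -0.24850666] 86.93094592544982 25.0
```

View pics/top0.png

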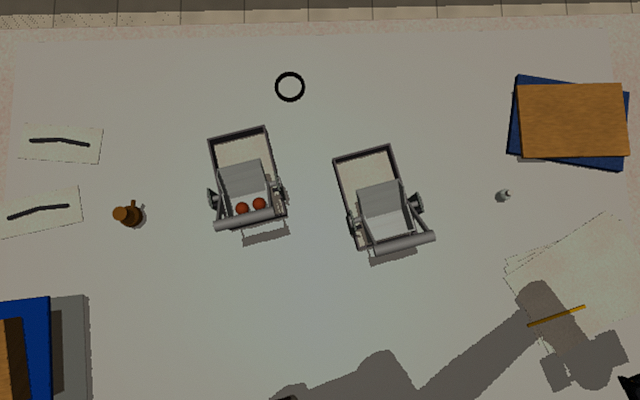

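View pics/side0.png

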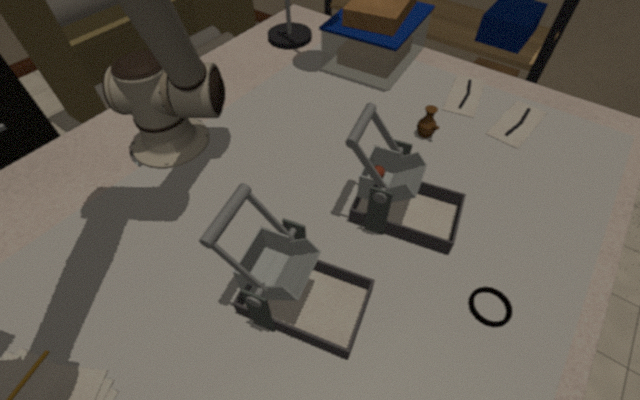

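The loaded skip is the left one in the top view: balls at (241,208) and (259,203), bar from (215,226) to (285,213). In the side view its bar runs from about (354,140) to (369,108). I'll zoom in to get exact points.

```bash
python3 - <<'E'
import cv2, numpy as np
a=cv2.imread("pics/top0.png")[115:255,190:305]; b=cv2.imread("pics/side0.png")[95:255,340:475]
a=cv2.resize(a,None,fx=3.4,fy=3.4,interpolation=cv2.INTER_CUBIC)
b=cv2.resize(b,None,fx=2.95,fy=2.95,interpolation=cv2.INTER_CUBIC)
h=max(a.shape[0],b.shape[0]); p=lambda i:cv2.copyMakeBorder(i,0,h-i.shape[0],0,0,cv2.BORDER_CONSTANT)
o=np.hstack([p(a),p(b)]);o=np.clip(o*1.5,0,255).astype('uint8'); print(a.shape,o.shape); cv2.imwrite("pics/crop.png",o)
E
```

```text
(476, 391, 3) (476, 789, 3)
```

View pics/crop.png

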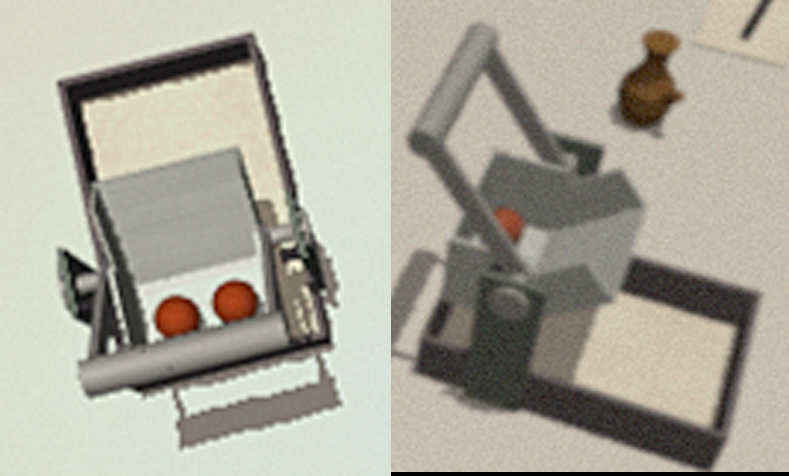

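```bash
cat > h.py <<'E'
import numpy as np
from scipy.spatial.transform import Rotation as R
from scipy.optimize import least_squares
def proj(c,P):
    f=200/np.tan(np.radians(c["vertical_fov"]/2)); p=(np.asarray(P)-c["T"][:3,3])@c["T"][:3,:3]
    return p[:,:2]/p[:,2:]*f+[c["cx"],c["cy"]]
def toworld(q,L): return np.asarray(L)@R.from_euler('z',q[2]).as_matrix().T+[q[0],q[1],0]
def bar(t): return np.array([120*np.sin(t-.65),0,120+120*np.cos(t-.65)])
E
python3 - <<'E'
from h import *; from station import arm, imaging, readout, order
t=imaging.camera("top"); s=imaging.camera("side")
b=bar(0); 
L=[[160,70,45],[160,-70,45],b+[0,58,0],b+[0,-58,0]]
ot=np.array([[58,82],[253,35],[84,378],[287,332]])/3.4+[190,115]
os=(np.array([[758,292],[722,440],[483,35],[426,135]])-[391,0])/2.95+[340,95]
e=lambda q:np.r_[proj(t,toworld(q,L))-ot,proj(s,toworld(q,L))-os]
r=least_squares(lambda q:e(q).ravel(),[500,130,0.1],loss='soft_l1')
print(r.x,np.degrees(r.x[2])); print(e(r.x).round(1).tolist())
for q in(0,.3,.65,1,1.3): print(q,toworld(r.x,bar(q)).round(1),bar(q).round(1))
E
```

```text
[5.69598438e+02 1.43207424e+02 2.19041162e-01] 12.550134097467062
[[-0.1, -1.3], [0.4, -1.3], [-0.6, -0.1], [-0.6, -1.1], [0.0, -0.3], [-0.4, -0.7], [-1.1, -1.0], [-3.0, 1.7]]
0 [498.7 127.4 215.5] [-72.6   0.  215.5]
0.3 [529.4 134.3 232.7] [-41.1   0.  232.7]
0.65 [569.6 143.2 240. ] [  0.   0. 240.]
1 [609.8 152.1 232.7] [ 41.1   0.  232.7]
1.3 [640.5 159.  215.5] [ 72.6   0.  215.5]
```

Request:
{"fn": "jog_arm", "kwargs": {"steps": [{"rz": -10.3,"dz": -10,"jaw": 87},{"rz": -10.3,"dz": -10,"jaw": 87},{"rz": -10.3,"dz": -10,"jaw": 87},{"rz": -10.3,"dz": -10,"jaw": 87},{"rz": -10.3,"dz": -10,"jaw": 87},{"rz": -10.3,"dz": -10,"jaw": 87},{"rz": -10.3,"dz": -10,"jaw": 87},{"rz": -10.4,"dz": -10,"jaw": 87}]}}

```text
t: 1.2
position: [213.6, -587.2, 327.5]
ee_rot: [[0.222, -0.975, -0.0], [-0.975, -0.222, 0.001], [-0.001, 0.0, -1.0]]
ft_force: [0.1, -0.3, 0.4]
finger_gap: 86.8
finger_force: 0.0
```

```bash
cat >> h.py <<'E'
Q=[569.6,143.2,.219]
def to(q,dz=0):
    "shift in tool axes to hold bar at tilt q, dz mm above"
    from station import arm, imaging, readout, order
    s=readout.get_state(); E=np.array(s["ee_rot"]); g=toworld(Q,bar(q))+[0,0,6+dz]
    print("t",s["t"],"pos",np.round(s["position"],1),"shift",(E.T@(g-s["position"])).round(1),"yawerr",round(np.degrees(np.arctan2(-E[1,1],-E[0,1])-Q[2]),2),"tilt",E[:,2].round(3),"F",np.round(s["ft_force"],1),s["finger_gap"])
E
python3 -c "from h import *;to(0,100)"
```

```text
t 1.2 pos [ 213.6 -587.2  327.5] shift [-633.5 -436.6    6.4] yawerr 0.28 tilt [-0.     0.001 -1.   ] F [ 0.1 -0.3  0.4] 86.81165985408472
```

Request:
{"fn": "jog_arm", "kwargs": {"steps": [{"dx": -45,"dy": -31,"jaw": 87},{"dx": -45,"dy": -31,"jaw": 87},{"dx": -45,"dy": -31,"jaw": 87},{"dx": -45,"dy": -31,"jaw": 87},{"dx": -45,"dy": -31,"jaw": 87},{"dx": -45,"dy": -31,"jaw": 87},{"dx": -45,"dy": -31,"jaw": 87},{"dx": -45,"dy": -31,"jaw": 87},{"dx": -45,"dy": -31,"jaw": 87},{"dx": -45,"dy": -31,"jaw": 87},{"dx": -45,"dy": -31,"jaw": 87},{"dx": -45,"dy": -31,"jaw": 87}], "quiet": true}}

```text
ok
```

```bash
python3 -c "from h import *;to(0,100)"
```

```text
t 2.7 pos [460.3  22.1 327.7] shift [-94.5 -60.3   6.2] yawerr -0.04 tilt [ 0.  0. -1.] F [ 1.6 -1.2  0.5] 87.07348733151916
```

Request:
{"fn": "jog_arm", "kwargs": {"steps": [{"dx": -47,"dy": -30,"dz": 3,"jaw": 87},{"dx": -46,"dy": -30,"dz": 3,"jaw": 87},{"jaw": 87},{"jaw": 87}], "quiet": true}}

```text
ok
```

```bash
python3 -c "from h import *;to(0,100)
from station import arm, imaging, readout, order; import cv2
t=imaging.camera('top');s=imaging.camera('side')
a=t['color'][115:255,170:325];b=s['color'][40:215,300:475]
im=np.hstack([cv2.resize(a,(443,400)),cv2.resize(b,(350,350))[:350] if 0 else cv2.resize(b,(355,400))]);cv2.imwrite('pics/over.png',im[:,:,::-1])
"
```

```text
t 3.2 pos [498.2 124.  321.2] shift [-3.2 -1.2 -0.3] yawerr -0.04 tilt [-0.001 -0.001 -1.   ] F [-0.4  0.1  1. ] 86.82729493550676
```

View pics/over.png

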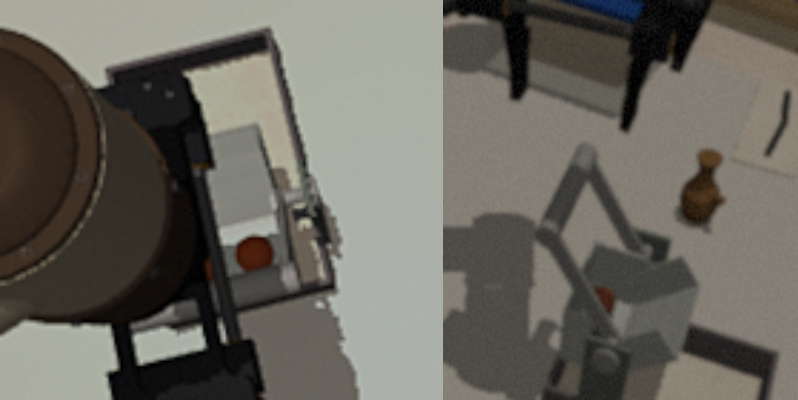

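The fingers straddle the bar in both views: in the side crop the tips are at (515,95) and (627,128), with the bar at about (565,190) below and between them. I'll descend.

Request:
{"fn": "jog_arm", "kwargs": {"steps": [{"dx": -3,"dy": -1,"dz": 25,"jaw": 87},{"dz": 25,"jaw": 87},{"dz": 25,"jaw": 87},{"dz": 25,"jaw": 87},{"jaw": 60},{"jaw": 40},{"jaw": 30},{"jaw": 30},{"jaw": 30}], "quiet": true}}

```text
ok
```

```bash
python3 -c "from h import *;to(0)
from station import arm, imaging, readout, order;print(readout.get_state()['finger_force'])
qs=np.linspace(0,1.3,13);print(np.diff([bar(q) for q in qs],axis=0).round(1)[:,[0,2]].tolist())"
```

```text
t 4.425 pos [499.  127.3 222. ] shift [-0.2  0.3  0.4] yawerr -0.06 tilt [ 0.001  0.    -1.   ] F [ 0.3  1.1 -0.3] 44.94132587050779
0.0
[[10.8, 7.3], [11.5, 6.1], [12.1, 4.8], [12.5, 3.5], [12.8, 2.1], [13.0, 0.7], [13.0, -0.7], [12.8, -2.1], [12.5, -3.5], [12.1, -4.8], [11.5, -6.1], [10.8, -7.3]]
```

Request:
{"fn": "jog_arm", "kwargs": {"steps": [{"jaw": 28},{"jaw": 28},{"jaw": 28},{"jaw": 28}]}}

```text
t: 4.92
position: [498.9, 127.2, 221.5]
ee_rot: [[0.216, -0.976, -0.0], [-0.976, -0.216, -0.0], [0.0, 0.0, -1.0]]
ft_force: [0.6, 0.3, 0.6]
finger_gap: 28.2
finger_force: 0.0
```

```bash
python3 -c "from h import *;to(0)"
```

```text
t 4.925 pos [498.9 127.2 221.5] shift [-0.2  0.1 -0. ] yawerr -0.06 tilt [-0. -0. -1.] F [0.6 0.3 0.6] 28.165803512457984
```

Loosely held. I'll tip to mid-way first, then check (tool −y = hopper +x, tool −z = up).

Request:
{"fn": "jog_arm", "kwargs": {"steps": [{"dy": -10.8,"dz": -7.3,"jaw": 28},{"dy": -11.5,"dz": -6.1,"jaw": 28},{"dy": -12.1,"dz": -4.8,"jaw": 28},{"dy": -12.5,"dz": -3.5,"jaw": 28},{"dy": -12.8,"dz": -2.1,"jaw": 28},{"dy": -13,"dz": -0.7,"jaw": 28}]}}

```text
t: 5.68
position: [571.2, 143.3, 246.1]
ee_rot: [[0.216, -0.976, 0.001], [-0.976, -0.216, 0.0], [-0.0, -0.001, -1.0]]
ft_force: [-1.1, -0.8, 1.4]
finger_gap: 28.1
finger_force: 0.5
```

```bash
python3 -c "from h import *;to(.65)"
```

```text
t 5.675 pos [571.2 143.3 246.1] shift [-0.2  1.6  0.1] yawerr -0.07 tilt [ 0.001  0.    -1.   ] F [-1.1 -0.8  1.4] 28.13046594323069
```

Request:
{"fn": "jog_arm", "kwargs": {"steps": [{"dy": -13,"dz": 0.7,"jaw": 28},{"dy": -12.8,"dz": 2.1,"jaw": 28},{"dy": -12.5,"dz": 3.5,"jaw": 28},{"dy": -12.1,"dz": 4.8,"jaw": 28},{"dy": -11.5,"dz": 6.1,"jaw": 28},{"dy": -12.8,"dz": 7.3,"jaw": 28},{"jaw": 28},{"jaw": 28},{"jaw": 28},{"jaw": 28},{"jaw": 28},{"jaw": 28}]}}

```text
t: 7.18
position: [642.7, 159.1, 221.7]
ee_rot: [[0.216, -0.976, 0.0], [-0.976, -0.216, 0.0], [-0.0, -0.0, -1.0]]
ft_force: [0.6, 0.3, -0.3]
finger_gap: 28.4
finger_force: 0.0
```

```bash
python3 -c "from h import *;to(1.3)
from station import arm, imaging, readout, order; import cv2
t=imaging.camera('top');s=imaging.camera('side')
a=t['color'][115:255,170:325];b=s['color'][40:275,300:495]
im=np.hstack([cv2.resize(a,(443,400)),cv2.resize(b,(355,428))[:400]]);cv2.imwrite('pics/tip.png',im[:,:,::-1])
"
```

```text
t 7.175 pos [642.7 159.1 221.7] shift [-0.4  2.2  0.2] yawerr -0.06 tilt [ 0.  0. -1.] F [ 0.6  0.3 -0.3] 28.44525683751975
```

View pics/tip.png

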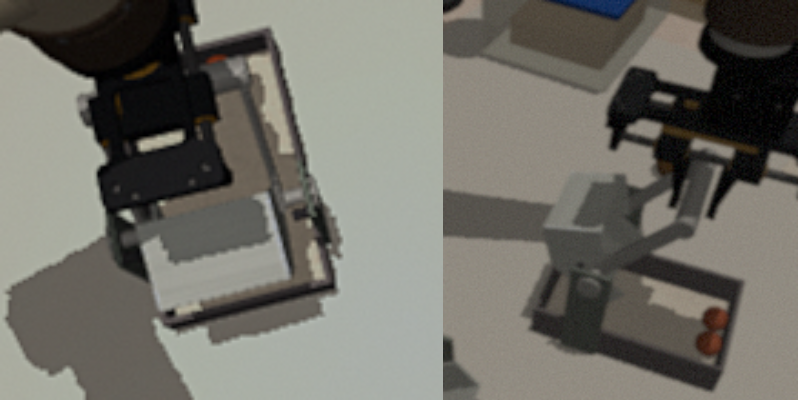

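Both balls lie in the tray (side crop (715,318) and (708,343)), and the bar's near end is at (686,228). I'll confirm the bar is on its forward stop by nudging it slightly.

Request:
{"fn": "jog_arm", "kwargs": {"steps": [{"dy": -2,"jaw": 28},{"jaw": 28},{"jaw": 28}], "only": "force|pos|t:"}}

```text
t: 7.65
position: [644.6, 159.4, 221.4]
ee_rot: [[0.216, -0.976, -0.001], [-0.976, -0.216, -0.0], [0.0, 0.001, -1.0]]
ft_force: [-1.8, 0.0, -0.1]
finger_force: 0.7
```

```bash
python3 -c "from h import *;from station import arm, imaging, readout, order
s=imaging.camera('side')
for q in (1.1,1.2,1.3,1.4): print(q,proj(s,toworld(Q,[bar(q)+[0,-58,0]])).round(1),'seen 433.5 165.2')"
```

```text
1.1 [[419.1 157.1]] seen 433.5 165.2
1.2 [[424.6 161.4]] seen 433.5 165.2
1.3 [[429.5 165.9]] seen 433.5 165.2
1.4 [[433.8 170.7]] seen 433.5 165.2
```

Request:
{"fn": "jog_arm", "kwargs": {"steps": [{"dy": 4,"jaw": 26},{"jaw": 26},{"dy": 10.8,"dz": -7.3,"jaw": 26},{"dy": 11.5,"dz": -6.1,"jaw": 26},{"dy": 12.1,"dz": -4.8,"jaw": 26},{"dy": 12.5,"dz": -3.5,"jaw": 26},{"dy": 12.8,"dz": -2.1,"jaw": 26},{"dy": 13,"dz": -0.7,"jaw": 26}], "only": "force|pos|t:|gap"}}

```text
t: 8.7
position: [568.3, 142.5, 245.7]
ee_rot: [[0.216, -0.976, -0.002], [-0.976, -0.216, -0.0], [0.0, 0.002, -1.0]]
ft_force: [-0.3, 0.3, 0.1]
finger_gap: 25.8
finger_force: 0.0
```

```bash
python3 -c "from h import *;to(.65)"
```

```text
t 8.7 pos [568.3 142.5 245.7] shift [-0.3 -1.4 -0.3] yawerr -0.07 tilt [-0.002 -0.    -1.   ] F [-0.3  0.3  0.1] 25.8344396158319
```

Request:
{"fn": "jog_arm", "kwargs": {"steps": [{"dy": 13,"dz": 0.7,"jaw": 26},{"dy": 12.8,"dz": 2.1,"jaw": 26},{"dy": 12.5,"dz": 3.5,"jaw": 26},{"dy": 12.1,"dz": 4.8,"jaw": 26}], "only": "force|gap"}}

```text
ft_force: [-1.2, -0.4, -0.6]
finger_gap: 25.5
finger_force: 0.8
```

Request:
{"fn": "jog_arm", "kwargs": {"steps": [{"dy": 5.8,"dz": 3,"jaw": 26},{"dy": 5.7,"dz": 3.1,"jaw": 26},{"dy": 5.5,"dz": 3.6,"jaw": 26},{"dy": 5.3,"dz": 3.7,"jaw": 26},{"jaw": 26},{"jaw": 26},{"jaw": 26}], "only": "force|gap"}}

```text
ft_force: [0.2, 0.1, -0.6]
finger_gap: 25.9
finger_force: 0.0
```

```bash
python3 -c "from h import *;to(0)"
```

```text
t 10.075 pos [499.4 127.4 221.9] shift [-0.1  0.7  0.3] yawerr -0.06 tilt [ 0.001  0.    -1.   ] F [ 0.2  0.1 -0.6] 25.865230856636725
```

Request:
{"fn": "jog_arm", "kwargs": {"steps": [{"jaw": 35},{"jaw": 50},{"jaw": 60},{"jaw": 60},{"jaw": 60},{"dz": -20,"jaw": 60},{"dz": -30,"jaw": 60},{"dz": -30,"jaw": 60},{"dz": -30,"jaw": 60}], "only": "force|gap|pos"}}

```text
position: [498.8, 127.1, 332.5]
ft_force: [0.7, -0.0, -0.4]
finger_gap: 59.6
finger_force: 0.0
```

Request:
{"fn": "jog_arm", "kwargs": {"steps": [{"dy": 50,"jaw": 60},{"dy": 50,"jaw": 60},{"jaw": 60},{"jaw": 60}], "only": "force|gap|pos"}}

```text
position: [401.6, 105.8, 332.1]
ft_force: [-0.5, 1.4, 0.1]
finger_gap: 60.5
finger_force: 0.0
```

```bash
python3 -c "
from station import arm, imaging, readout, order; import cv2
for n in('top','side'): cv2.imwrite(f'pics/{n}9.png',imaging.camera(n)['color'][:,:,::-1])
a=cv2.imread('pics/top9.png')[110:270,180:450];b=cv2.imread('pics/side9.png')[80:360,190:480]
import numpy as np
cv2.imwrite('pics/end.png',np.hstack([cv2.resize(a,(400,237+0)),cv2.resize(b,(400,386))[:0]]) if 0 else np.vstack([cv2.resize(a,(400,237)),cv2.resize(b,(400,360))]))
"
```

```text
(no output)
```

View pics/end.png

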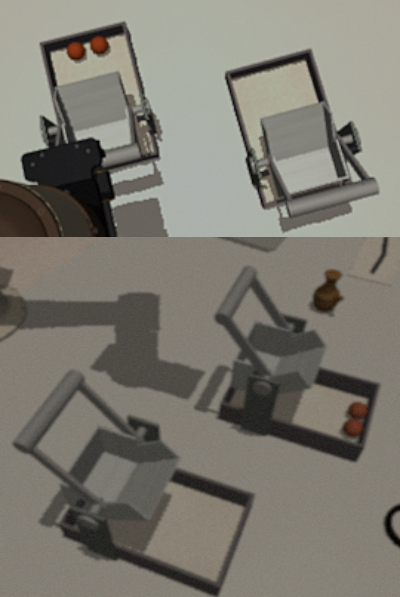

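Both balls are in the tray: (76,50) and (98,45) in the top part of the picture. The skip is upright as at the start, with its bar at (235,295) in the side part, and the spare skip has not moved.

```bash
python3 -c "
from station import arm, imaging, readout, order; print(order.close_job())"
```

```text
the job is handed in; nothing more can be done
None
```

The loaded skip was tipped to its forward stop, both balls are in its tray, and it was eased back upright with the bar held between the fingers all the way; the empty skip was not touched, and I handed the job in at about 12 s.

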